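Zero the portion scale against the bench stop and load the check weight

ROBOT

A 7-joint arm with a two-finger parallel gripper is mounted at the origin on the work surface; the furniture and walls round the work are solid. World frame = base frame: x ahead of the robot, y to its left, z up, the work surface at z = 0. Lengths are in mm, angles in rad, forces in N, time in s.
With the tool pointing down it reaches from about 400 to 875 mm from the base axis. Payload 6.5 kg.
Tool frame: the origin (TCP) lies at the very end of the fingers, on their centre line; the grasp point (between the pads) lies grip_point_offset behind it (grip_point_offset is the distance from the TCP to the grasp point, in mm); z points along the fingers, y is the direction in which the jaws open and shut (so a half turn about z gives the same grasp; the last joint's range is limited). The gripper opens to 85 mm and grips with 20 to 120 N. Pads are 22 mm wide; open, the fingers measure 114 mm over their backs; the gripper's body (76 mm by 85 mm) begins 54 mm behind the grasp point. The pads swing forward as they close: fully open they stand 13 mm farther back than shut.
Start: joints at [-1.36, 0.536, -0.004, 1.538, 0.003, 1.067, -0.071], TCP at [177.627, 625.251, 231.29] pointing down, gripper open.
Joint ranges: [-2.7, 2.7], [-0.37, 2.16], [-1.27, 1.26], [0.24, 2.4], [-1.31, 4.45], [0.19, 1.91], [-2.76, 2.76]. Speed limits (rad/s): [2.39, 2.39, 3.14, 3.14, 3.14, 3.14, 3.14].

INTERFACE

Orientations are given as [roll, pitch, yaw] about the fixed x, y, z axes, in that order (R = Rz(yaw) Ry(pitch) Rx(roll)).
In Python, from plant import read_state, read_camera, close_job, look_for, cut_out, grip_point_offset gives the robot as it stands. The module is installed in compiled form; this text tells all that it offers.
- The arm moves only by the tool carry_out, never from a script. Its argument "increments" is a list of rows, each an object of numbers: "x", "y", "z": the shift along the tool's x, y, z in m; "wx", "wy", "wz": the turn, a rotation vector about the tool's x, y, z in degrees; "jaw": the opening, from 0 (shut) to 1 (fully open). In form: [{"x": .., "y": .., "z": .., "wx": .., "wy": .., "wz": .., "jaw": ..}, ...]. A call has 1 to 5 rows; each row shifts and turns the commanded pose from where the row before left it, along the tool's axes as they then stand; what a row does not reach is not made up. A row lasts 1/8 s, in which the tool goes at most 62.5 mm and 10.7 degrees, less where a joint would pass 70% of its speed; a pose out of reach is approached as far as the arm can. A call with a gripper value outside its range is refused whole. The fingers move at their own pace and stop on an object; "force" is the grip in N (left out, the last holds). Time passes only in rows, so rows that do not move let the fingers close. It gives the time, the measured TCP pose, the force and the opening at its end, in the units of the state.
- read_state(): the state, without advancing time (a new reading comes with each control period).
- read_camera(name): name is "scene" or "side" or "wrist"; returns a dict with "img" (420x560x3 uint8, blue, green, red), "camera_matrix" (3x3 intrinsics, pixels), "view" (4x4, takes a point from world to camera coordinates). Camera axes: x right, y down, z forward; pixel columns grow to the right and rows downward; lengths in mm; the calibration is good to about 2 mm. A picture is of the moment at which its call begins. There is no depth.
- close_job(): hands the job in, once; it reports no verdict.
Trained networks look in a picture, given as the dict that the camera call returned (one of the last four; its "shot" number tells which), for a name from the list of things; names that differ only in an ending like _2 or _b are one class to them, and where a whole thing is asked for, a point or a joint stands for the part that bears it (a point fixed in the world has none). Each returns a list of dicts, best first, with "confidence" (0 to 1); they miss things now and then, are a little off and sometimes report something else, mostly with a low value. They report only what shows in the picture. A call takes as long as a camera call. They do not tell look-alikes from the thing itself.
- look_for(picture, name): "rect" ([left, top, right, bottom] in pixels, round what is visible of it).
- cut_out(picture, name): "pixels" (420x560 bool, what is visible of it) and "rect" ([left, top, right, bottom] in pixels, round what is visible of it).
The state is a dict: "time_s": time; "qpos": joint angles; "qd": joint speeds; "effort": joint torques, N m; "eef_pos": TCP position; "tool_rot": TCP orientation; "contact_force": force on the tool from outside, world axes, zero at the start; "moment": the same for the moment, N m; "finger_gap": finger opening in mm.
Only numpy, scipy, OpenCV 4.12 (cv2) and the standard library are available. Lean on these libraries where they do the work, as an engineer would, in place of code of your own. Each camera call takes 0.05 s, during which the arm holds its last target. There are 200 camera calls.

TASK

Check the portion scale: its feet slide easily, so first push it back until its whole back edge lies flush against the wooden bench stop, then press the round key on its sloping front panel fully down for a second, with nothing on the pan, so that it zeroes. Let the key up, then set the largest of the three brass weights upright in the middle of the pan, gently, and let go. Leave the scale flush against the stop and the other things where they are.

Things in the scene. Friction and masses are not known exactly. Their poses are not given: they have to be found in the camera images.
- bench_stop: plain waxed wooden batten (slippery, friction about 0.2) screwed to the table, 260 mm long (along its y), 32 mm deep (x), 34 mm high, fixed. Origin at table height in the middle of the front face, which is the long face towards the scale; +x points into the wood, away from the scale, square to that face; z up
- scale: white digital portion scale, loose, about 0.5 kg, 170 mm deep (x), 190 mm wide (y), case 67 mm high, on four slippery plastic feet (friction about 0.15; 1 N slides it). Origin at table height under its middle; +x to its back, z up. Back: upright face at x = +85 mm. Front, to the robot's left: upright lip at x = -85 mm, 6 to 26 mm above the table, then a panel rising to the back at 50 degrees
- front_lip (a point): middle of the scale's front lip, x = -85 mm, y = 0, 15 mm above the table in the scale's frame: a good place to push. Axes as the scale's
- back_left (a point): point on the scale's back face near its +y end: x = +85, y = +85 mm, 17 mm above the table in the scale's frame
- back_right (a point): point on the scale's back face near its -y end: x = +85, y = -85 mm, 17 mm above the table in the scale's frame
- key_face (a point): centre of the outer face of the round white key, 24 mm in diameter, 7 mm proud of the sloping panel, left of the display as one faces it; in the scale's frame x = -71, y = +50, z = 50 mm. Its z axis points straight out of the panel, forward and up, 50 degrees off the vertical; press along -z. The pan stands out over it, so it can be reached only with the tool leaning
- zero_key (a joint): travel of the key: 0 up, 0.005 m fully down. Spring key: starts to move at 4 N, fully down at 10 N, springs back when released. Its face is glossy: if the scale is not braced it slides away before the key goes down
- pan_top (a point): centre of the flat top of the steel pan, 154 mm (x) by 176 mm (y), 7 mm thick, its top 95 mm above the table, over the scale's middle; its front edge, at x = -77 mm in the scale's frame, overhangs the panel. Axes as the scale's
- pan (a joint): how far the pan has sunk: 0 empty, to 0.010 m at its stop; sprung at 0.8 N per mm, so the largest weight sinks it 2.5 mm
- large_weight: largest brass weight, 0.2 kg, 34 mm in diameter, 50 mm high; its knob, 18 mm in diameter, from 37 to 50 mm above its underside, is the place to grip. Origin at the centre of its underside, z up
- middle_weight: middle brass weight, same shape, 28 mm in diameter, 40 mm high; stays where it is. Origin at the centre of its underside
- small_weight: small brass weight, same shape, 23 mm in diameter, 32 mm high; stays where it is. Origin at the centre of its underside
- saffron_jar: small glass screw jar, 49 mm in diameter, 76 mm high, a bystander. Origin at the centre of its underside
- gummed_tape: roll of brown gummed tape lying flat, 75 mm in diameter, 19 mm high, a bystander. Origin at the centre of its underside
Things that resemble listed ones, but are neither listed nor needed, are in the scene too. What is shaped like the large_weight but blue or orange is not meant.

How it is judged:
By the outcome, as a careful person would: the job done as asked, in the order asked, and still so for the second after the job is handed in, with the robot touching nothing.
It also fails if it takes over 72 s, if anything falls off the work surface, if the arm or the gripper's body presses on something with over 40 N, if the wrist force passes 120 N, or if a joint passes its speed limit or range.

## Working session

There is one attempt and no reset: what is moved stays moved. The work goes in short steps, Python scripts to look and compute and a tool call to move; the robot and the scene stay as the last step left them, time stands still between calls to the robot, and variables do not carry over. Pictures are saved under pics/ and viewed, about 8 in all and at most 12, crops included, and the job is handed in when it is done.

Besides the shell and the picture viewer there is one more tool, called after "Request:" as name(argument=value, ...) on one line, values as JSON. carry_out: Moves the arm, as the interface text tells. Its arguments: {"type":"object","properties":{"increments":{"type":"array"},"force":{"type":"number"}},"required":["increments"]}

```bash
mkdir -p pics; python3 - <<'E'
from plant import *
import cv2,numpy as np
s=read_state();print(s, grip_point_offset)
ims=[]
for n in("scene","side"):
    p=read_camera(n);cv2.imwrite(f"pics/{n}0.png",p["img"])
    print(n,p["camera_matrix"].tolist(),np.round(p["view"],4).tolist())
    for t in("scale","bench_stop","large_weight","zero_key","saffron_jar","gummed_tape","pan_top"):
        print(t,[(np.round(r["rect"]).tolist(),round(r["confidence"],2)) for r in look_for(p,t)])
E
```

```text
{'time_s': 0.0, 'qpos': array([-1.36019787,  0.53720426, -0.00442382,  1.53885971,  0.0026382 ,
        1.06728787, -0.07119292]), 'qd': array([-7.64149612e-04,  6.10290667e-05, -2.31996243e-04,  1.54222718e-03,
        2.09555730e-04, -9.36388684e-05,  1.41567213e-04]), 'effort': array([-1.40223046e-04, -5.83390510e+01,  1.04844254e+00, -2.59110761e+01,
        1.23422738e-02,  9.42868413e-03, -8.20515709e-06]), 'eef_pos': array([177.49631589, 624.64589201, 230.39378309]), 'tool_rot': array([-3.13984681e+00,  1.69339579e-04,  2.86487907e+00]), 'contact_force': array([ 0.38151005,  0.02670561, -0.04515518]), 'moment': array([-0.03879062,  0.01476836, -0.02557627]), 'finger_gap': 85.52404308181819} 18.700000000000003
scene [[413.17669861270053, 0.0, 287.58230296833193], [0.0, 413.17669861270053, 207.00218182145807], [0.0, 0.0, 1.0]] [[0.7046, -0.7094, 0.016, -365.0748], [-0.5226, -0.5341, -0.6645, 335.8294], [0.48, 0.4599, -0.7471, 842.9649], [0.0, 0.0, 0.0, 1.0]]
scale [([248.0, 156.0, 338.0, 244.0], 0.77)]
bench_stop [([301.0, 198.0, 368.0, 268.0], 0.81)]
large_weight [([386.0, 306.
[... 311 characters left out ...]
, [0.0, 383.7645445687236, 210.36258164158147], [0.0, 0.0, 1.0]] [[0.9871, -0.1596, -0.0163, -496.0036], [-0.0847, -0.4325, -0.8976, 111.9883], [0.1362, 0.8874, -0.4404, 1003.3859], [0.0, 0.0, 0.0, 1.0]]
scale [([263.0, 182.0, 349.0, 238.0], 0.91)]
bench_stop [([276.0, 229.0, 373.0, 261.0], 0.66), ([263.0, 304.0, 273.0, 322.0], 0.24)]
large_weight [([301.0, 297.0, 319.0, 328.0], 0.92), ([282.0, 280.0, 297.0, 302.0], 0.9), ([345.0, 304.0, 365.0, 332.0], 0.67)]
zero_key []
saffron_jar [([303.0, 162.0, 315.0, 186.0], 0.59)]
gummed_tape [([207.0, 254.0, 239.0, 280.0], 0.93), ([274.0, 233.0, 371.0, 261.0], 0.73), ([263.0, 181.0, 343.0, 210.0], 0.61)]
pan_top [([264.0, 180.0, 343.0, 213.0], 0.89)]
```

```bash
python3 - <<'E'
import cv2,numpy as np
a=cv2.imread("pics/scene0.png")[100:360,190:460];b=cv2.imread("pics/side0.png")[130:350,180:420]
a=cv2.resize(a,(400,385),interpolation=3);b=cv2.resize(b,(400,367),interpolation=3)
c=np.zeros((385,800,3),np.uint8);c[:,:400]=a;c[:367,400:]=b;cv2.imwrite("pics/c0.png",c)
E
```

```text
(no output)
```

View pics/scene0.png

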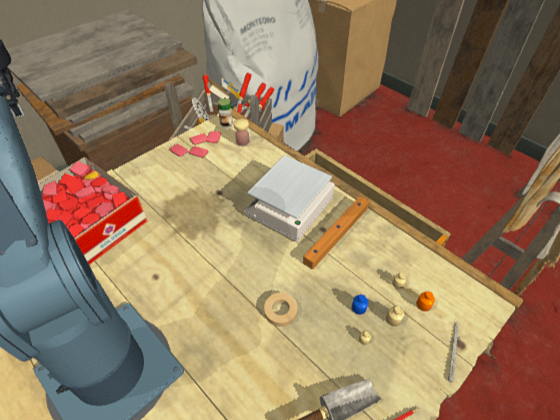

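View pics/c0.png

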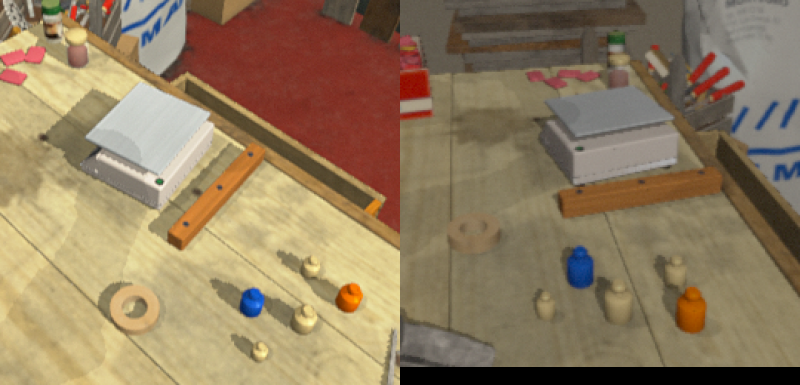

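The scene picture shows three brass weights: the large one at (397,315), the middle at (400,280) and the small at (365,337). The look-alikes are blue at (360,303) and orange at (427,299). The scale is at (293,200) with its front towards the left, and the stop is at (335,235). The crop confirms that the large one is the biggest brass weight. Next I'll fit poses to the masks.

```bash
cat > h.py <<'E'
from plant import *
import cv2,numpy as np
from scipy.optimize import minimize
from scipy.spatial.transform import Rotation as R
def proj(p,P):
    c=np.c_[P,np.ones(len(P))]@np.array(p["view"])[:3].T
    q=c@np.array(p["camera_matrix"]).T
    return q[:,:2]/q[:,2:]
def ray(p,u,z):
    V=np.array(p["view"]);o=-V[:3,:3].T@V[:3,3]
    d=V[:3,:3].T@np.linalg.inv(p["camera_matrix"])@[u[0],u[1],1]
    return o+d*(z-o[2])/d[2]
def box(x0,x1,y0,y1,z0,z1):
    return np.array([[x,y,z] for x in(x0,x1) for y in(y0,y1) for z in(z0,z1)],float)
def cyl(parts):
    a=np.linspace(0,2*np.pi,40)
    return np.concatenate([np.c_[r*np.cos(a),r*np.sin(a),0*a+z] for r,z in parts])
def at(M,v):
    c,s=np.cos(v[2]),np.sin(v[2])
    return M@np.array([[c,s,0],[-s,c,0],[0,0,1]])+[v[0],v[1],0]
S=4
def fit(obs,model,v0,yaw=True):
    """obs: list of (picture, mask); IoU of the hulls"""
    ms=[cv2.resize(m.astype(np.float32),None,fx=S,fy=S,interpolation=1)>.5 for _,m in obs]
    def cost(v):
        v=np.r_[v,0][:3]; t=0
        for (p,_),m in zip(obs,ms):
            h=cv2.convexHull(((proj(p,at(model,v))+.5)*S*16).astype(np.int32))
            g=np.zeros(m.shape,np.uint8);cv2.fillConvexPoly(g,h,1,shift=4);g=g>0
            t+=1-(g&m).sum()/(g|m).sum()
        return t
    n=3 if yaw else 2
    sim=np.vstack([v0[:n]]+[np.array(v0[:n])+d for d in np.diag([15,15,.15][:n])])
    r=minimize(cost,v0[:n],method="Nelder-Mead",options=dict(initial_simplex=sim,xatol=.01,fatol=1e-4,maxiter=250))
    return r.x,r.fun/len(obs)
PAN=box(-77,77,-88,88,88,95);STOP=box(0,32,-130,130,0,34)
E
python3 - <<'E'
from h import *
P={n:read_camera(n) for n in("scene","side")}
np.set_printoptions(precision=3,suppress=True)
def masks(name,pix):
    o=[]
    for n,p in P.items():
        c=[r for r in cut_out(p,name) if r["pixels"][max(0,pix[n][1]-6):pix[n][1]+6,pix[n][0]-6:pix[n][0]+6].any()]
        if c:o.append((p,c[0]["pixels"]));print(name,n,c[0]["rect"],c[0]["confidence"],c[0]["pixels"].sum())
    return o
for nm,px,M,z in [("pan_top",dict(scene=(290,185),side=(303,195)),PAN,92),("bench_stop",dict(scene=(335,233),side=(325,245)),STOP,17)]:
    o=masks(nm,px)
    v0=ray(P["scene"],px["scene"],z)
    for yaw in (-1.57,-1.3,-1.8):
        print(nm,fit(o,M,[v0[0],v0[1],yaw]))
    for q in o: print(' single',fit([q],M,[v0[0],v0[1],-1.57]))
o=masks("large_weight",dict(scene=(397,315),side=(311,312)))
v0=ray(P["scene"],(397,315),20)
print(fit(o,cyl([(17,0),(17,33),(9,50)]),v0,False))
for n,px in dict(middle=(400,280),small=(365,337),blue=(360,303),orange=(427,299),tape=(281,308),jar=(243,134)).items(): print(n,ray(P["scene"],px,15))
print(read_state()["time_s"])
E
```

```text
pan_top scene [247.9, 156.6, 331.8, 217.9] 0.69 2840
pan_top side [265.6, 179.3, 344.6, 213.2] 0.77 1489
pan_top (array([578.041,  56.598,  -1.376]), np.float64(0.057925733515616085))
pan_top (array([578.428,  56.606,  -1.365]), np.float64(0.057151186266275245))
pan_top (array([578.571,  56.549,  -1.378]), np.float64(0.057353867720433827))
 single (array([580.432,  56.704,  -1.36 ]), np.float64(0.057977024841371905))
 single (array([578.109,  57.237,  -1.384]), np.float64(0.049184261036468335))
bench_stop scene [303.5, 198.1, 369.3, 270.8] 0.77 1363
bench_stop side [274.0, 231.7, 370.2, 259.4] 0.85 1607
bench_stop (array([600.191, -81.678,  -1.461]), np.float64(0.08729391505338446))
bench_stop (array([599.421, -81.59 ,  -1.457]), np.float64(0.0894232614319383))
bench_stop (array([600.833, -81.183,  -1.46 ]), np.float64(0.0881503487616705))
 single (array([598.798, -81.75 ,  -1.46 ]), np.float64(0.0747155931913438))
 single (array([600.093, -80.195,  -1.454]), np.float64(0.10030118372207042))
large_weight side [298.2, 300.5, 319.1, 326.3] 0.75 362
(array([ 505.519, -338.715]), np.float64(0.1635649898226229))
middle [ 596.495 -298.065   15.   ]
small [ 424.354 -326.609   15.   ]
blue [ 480.754 -268.753   15.   ]
orange [ 598.518 -370.942   15.   ]
tape [ 344.411 -151.369   15.   ]
jar [691.389 375.696  15.   ]
1.2
```

```bash
cat >> h.py <<'E'
def orient(lean_deg,yaw=-1.459):
    """tool y along the stop, tool z leaning lean_deg off straight down towards the stop"""
    y=np.array([-np.sin(yaw),np.cos(yaw),0]);d=np.array([np.cos(yaw),np.sin(yaw),0]);a=np.radians(lean_deg)
    z=np.sin(a)*d-np.cos(a)*np.array([0,0,1]);return R.from_matrix(np.c_[np.cross(y,z),y,z])
def plan(pos,rot,n=None,vmax=58,wmax=10):
    """rows (tool axes, m, deg) from the measured pose"""
    s=read_state();p=np.array(s["eef_pos"]);r=R.from_euler("xyz",s["tool_rot"])
    dr=(r.inv()*rot).as_rotvec(degrees=True);d=np.array(pos)-p
    n=n or int(max(1,np.ceil(np.linalg.norm(d)/vmax),np.ceil(np.linalg.norm(dr)/wmax)))
    print("now",np.round(p,1),"t",s["time_s"],"n",n,"q",np.round(s["qpos"],2),"F",np.round(s["contact_force"],1),"gap",round(s["finger_gap"],1))
    w=dr/n
    for i in range(n):
        t=(r*R.from_rotvec(w*i,degrees=True)).inv().apply(d/n)/1000
        print('{"x":%.4f,"y":%.4f,"z":%.4f,"wx":%.2f,"wy":%.2f,"wz":%.2f},'%(*t,*w))
E
python3 - <<'E'
from h import *
plan([554,205,200],orient(45))
E
```

```text
now [177.6 625.2 231.3] t 1.2 n 10 q [-1.36  0.54 -0.    1.54  0.    1.07 -0.07] F [-0.2  0.2 -0.5] gap 85.5
{"x":-0.0477,"y":-0.0301,"z":0.0031,"wx":2.65,"wy":-3.95,"wz":6.41},
{"x":-0.0504,"y":-0.0244,"z":0.0078,"wx":2.65,"wy":-3.95,"wz":6.41},
{"x":-0.0521,"y":-0.0182,"z":0.0123,"wx":2.65,"wy":-3.95,"wz":6.41},
{"x":-0.0527,"y":-0.0117,"z":0.0166,"wx":2.65,"wy":-3.95,"wz":6.41},
{"x":-0.0524,"y":-0.0049,"z":0.0206,"wx":2.65,"wy":-3.95,"wz":6.41},
{"x":-0.0510,"y":0.0019,"z":0.0243,"wx":2.65,"wy":-3.95,"wz":6.41},
{"x":-0.0486,"y":0.0087,"z":0.0275,"wx":2.65,"wy":-3.95,"wz":6.41},
{"x":-0.0453,"y":0.0153,"z":0.0302,"wx":2.65,"wy":-3.95,"wz":6.41},
{"x":-0.0410,"y":0.0216,"z":0.0323,"wx":2.65,"wy":-3.95,"wz":6.41},
{"x":-0.0360,"y":0.0274,"z":0.0338,"wx":2.65,"wy":-3.95,"wz":6.41},
```

Request:
carry_out(increments=[{"x": -0.048, "y": -0.03, "z": 0.003, "wx": 2.65, "wy": -3.95, "wz": 6.4, "jaw": 0}, {"x": -0.05, "y": -0.024, "z": 0.008, "wx": 2.65, "wy": -3.95, "wz": 6.4, "jaw": 0}, {"x": -0.052, "y": -0.018, "z": 0.012, "wx": 2.65, "wy": -3.95, "wz": 6.4, "jaw": 0}, {"x": -0.053, "y": -0.012, "z": 0.017, "wx": 2.65, "wy": -3.95, "wz": 6.4, "jaw": 0}, {"x": -0.052, "y": -0.005, "z": 0.021, "wx": 2.65, "wy": -3.95, "wz": 6.4, "jaw": 0}])

```text
time_s: 1.82
eef_pos: [366.7, 414.5, 215.3]
tool_rot: [-3.012, 0.391, 2.321]
contact_force: [0.4, 1.2, -0.0]
finger_gap: 0.1
```

Request:
carry_out(increments=[{"x": -0.051, "y": 0.002, "z": 0.024, "wx": 2.65, "wy": -3.95, "wz": 6.4, "jaw": 0}, {"x": -0.049, "y": 0.009, "z": 0.0275, "wx": 2.65, "wy": -3.95, "wz": 6.4, "jaw": 0}, {"x": -0.045, "y": 0.015, "z": 0.03, "wx": 2.65, "wy": -3.95, "wz": 6.4, "jaw": 0}, {"x": -0.041, "y": 0.022, "z": 0.032, "wx": 2.65, "wy": -3.95, "wz": 6.4, "jaw": 0}, {"x": -0.036, "y": 0.027, "z": 0.034, "wx": 2.65, "wy": -3.95, "wz": 6.4, "jaw": 0}])

```text
time_s: 2.45
eef_pos: [555.2, 205.4, 199.6]
tool_rot: [3.139, 0.786, 1.68]
contact_force: [-0.1, 0.8, -0.6]
finger_gap: -0.3
```

```bash
python3 - <<'E'
from h import *
plan([554,205,60],orient(45))
E
```

```text
now [555.2 205.4 199.6] t 2.45 n 3 q [-1.11  0.81  0.55  1.54  0.29  1.31 -0.65] F [-0.1  0.8 -0.6] gap -0.3
{"x":0.0329,"y":-0.0005,"z":0.0330,"wx":0.01,"wy":0.01,"wz":-0.04},
{"x":0.0329,"y":-0.0005,"z":0.0330,"wx":0.01,"wy":0.01,"wz":-0.04},
{"x":0.0328,"y":-0.0005,"z":0.0330,"wx":0.01,"wy":0.01,"wz":-0.04},
```

```bash
python3 - <<'E'
from h import *
p=read_camera("wrist");im=p["img"].copy()
for t in("zero_key","key_face","scale","pan_top","bench_stop"):
    rs=look_for(p,t);print(t,[(np.round(r["rect"]).tolist(),round(r["confidence"],2)) for r in rs])
v=[578.3,56.6,-1.372];ks=proj(p,at(np.array([[-71,50,50.],[-85,0,15],[-85,-95,26],[-85,95,26],[-77,-88,95],[-77,88,95]]),v));print(np.round(ks,1))
for k in ks:cv2.circle(im,tuple(int(a) for a in k),4,(0,0,255),1)
cv2.imwrite("pics/w1.png",im)
E
```

```text
zero_key [([326.0, 125.0, 348.0, 147.0], 0.65)]
key_face [([325.0, 121.0, 353.0, 148.0], 0.93)]
scale [([179.0, 86.0, 390.0, 251.0], 0.57)]
pan_top [([180.0, 165.0, 391.0, 250.0], 0.87), ([326.0, 122.0, 352.0, 149.0], 0.59)]
bench_stop []
[[336.7 136.2]
 [279.9 100.6]
 [178.5 116.2]
 [386.3 101.7]
 [177.3 181.8]
 [389.3 170.4]]
```

View pics/w1.png

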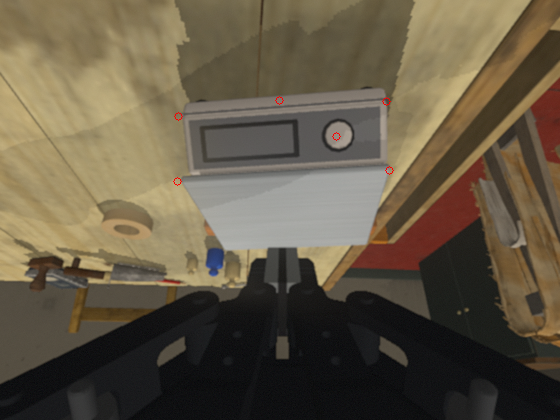

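The circles of the fitted pose fall within 2–4 px of the picture, and the key is at (338,135). I'll lower in front of the lip.

Request:
carry_out(increments=[{"x": 0.033, "z": 0.033, "y": 0.006, "jaw": 0}, {"x": 0.033, "z": 0.033}, {"x": 0.033, "z": 0.033}, {"x": 0.03, "z": 0.03}, {"x": 0.004, "z": 0.004}])

```text
$.increments[0]: bad value
```

```bash
python3 - <<'E'
from h import *
plan([565.4,153,11],orient(45),n=3)
E
```

```text
now [553.7 207.2 199.4] t 2.75 n 3 q [-1.11  0.81  0.55  1.54  0.28  1.31 -0.65] F [-0.8 -0.2  0.8] gap -0.1
{"x":0.0313,"y":0.0018,"z":0.0575,"wx":0.03,"wy":-0.04,"wz":0.05},
{"x":0.0313,"y":0.0018,"z":0.0575,"wx":0.03,"wy":-0.04,"wz":0.05},
{"x":0.0314,"y":0.0018,"z":0.0574,"wx":0.03,"wy":-0.04,"wz":0.05},
```

Request:
carry_out(increments=[{"x": 0.033, "y": 0.006, "z": 0.033, "wx": 0, "wy": 0, "wz": 0, "jaw": 0}, {"x": 0.033, "y": 0, "z": 0.033, "wx": 0, "wy": 0, "wz": 0, "jaw": 0}, {"x": 0.033, "y": 0, "z": 0.033, "wx": 0, "wy": 0, "wz": 0, "jaw": 0}, {"x": 0.03, "y": 0, "z": 0.03, "wx": 0, "wy": 0, "wz": 0, "jaw": 0}, {"x": 0.004, "y": 0, "z": 0.004, "wx": 0, "wy": 0, "wz": 0, "jaw": 0}])

```text
time_s: 3.38
eef_pos: [557.8, 207.5, 9.3]
tool_rot: [-3.135, 0.785, 1.691]
contact_force: [0.5, -0.0, -0.2]
finger_gap: 0.0
```

Request:
carry_out(increments=[{"x": -0.015, "y": 0, "z": 0.014, "wx": 0, "wy": 0, "wz": 0, "jaw": 0}, {"x": -0.011, "y": 0, "z": 0.01, "wx": 0, "wy": 0, "wz": 0, "jaw": 0}, {"x": -0.007, "y": 0, "z": 0.007, "wx": 0, "wy": 0, "wz": 0, "jaw": 0}, {"x": -0.003, "y": 0, "z": 0.003, "wx": 0, "wy": 0, "wz": 0, "jaw": 0}, {"x": -0.003, "y": 0, "z": 0.003, "wx": 0, "wy": 0, "wz": 0, "jaw": 0}])

```text
time_s: 4.0
eef_pos: [566.3, 153.5, 13.1]
tool_rot: [3.141, 0.784, 1.684]
contact_force: [-0.1, -0.1, 0.1]
finger_gap: -0.0
```

Request:
carry_out(increments=[{"x": -0.003, "y": 0, "z": 0.003, "wx": 0, "wy": 0, "wz": 0, "jaw": 0}, {"x": -0.003, "y": 0, "z": 0.003, "wx": 0, "wy": 0, "wz": 0, "jaw": 0}, {"x": -0.003, "y": 0, "z": 0.003, "wx": 0, "wy": 0, "wz": 0, "jaw": 0}, {"x": -0.003, "y": 0, "z": 0.003, "wx": 0, "wy": 0, "wz": 0, "jaw": 0}, {"x": -0.003, "y": 0, "z": 0.003, "wx": 0, "wy": 0, "wz": 0, "jaw": 0}])

```text
time_s: 4.62
eef_pos: [568.6, 132.0, 12.9]
tool_rot: [-3.141, 0.785, 1.684]
contact_force: [0.4, 0.4, -0.4]
finger_gap: 0.2
```

Request:
carry_out(increments=[{"x": -0.003, "y": 0, "z": 0.003, "wx": 0, "wy": 0, "wz": 0, "jaw": 0}, {"x": -0.003, "y": 0, "z": 0.003, "wx": 0, "wy": 0, "wz": 0, "jaw": 0}, {"x": -0.003, "y": 0, "z": 0.003, "wx": 0, "wy": 0, "wz": 0, "jaw": 0}, {"x": -0.003, "y": 0, "z": 0.003, "wx": 0, "wy": 0, "wz": 0, "jaw": 0}, {"x": -0.003, "y": 0, "z": 0.003, "wx": 0, "wy": 0, "wz": 0, "jaw": 0}])

```text
time_s: 5.25
eef_pos: [571.0, 110.8, 12.9]
tool_rot: [-3.141, 0.785, 1.684]
contact_force: [0.2, 0.9, -0.4]
finger_gap: 0.0
```

```bash
python3 - <<'E'
from h import *
P=[read_camera(n) for n in("scene","side")];a=[];o=[]
for p in P:
    r=cut_out(p,"pan_top")[0];o.append((p,r["pixels"]))
print(fit(o,PAN,[583,20,-1.43]),read_state()["eef_pos"],read_state()["contact_force"])
E
```

```text
(array([583.75641894,  19.72798467,  -1.36372859]), np.float64(0.08965104466528162)) [570.95644597 110.61887499  13.1601661 ] [-0.20009339  0.320239   -0.09500307]
```

Request:
carry_out(increments=[{"x": -0.003, "y": 0, "z": 0.003, "wx": 0, "wy": 0, "wz": 0, "jaw": 0}, {"x": -0.002, "y": 0, "z": 0.002, "wx": 0, "wy": 0, "wz": 0, "jaw": 0}, {"x": -0.0015, "y": 0, "z": 0.0015, "wx": 0, "wy": 0, "wz": 0, "jaw": 0}, {"x": -0.0015, "y": 0, "z": 0.0015, "wx": 0, "wy": 0, "wz": 0, "jaw": 0}, {"x": -0.0015, "y": 0, "z": 0.0015, "wx": 0, "wy": 0, "wz": 0, "jaw": 0}])

```text
time_s: 6.08
eef_pos: [573.8, 99.7, 12.9]
tool_rot: [3.139, 0.782, 1.684]
contact_force: [1.4, 5.8, 1.8]
finger_gap: 0.0
```

Request:
carry_out(increments=[{"x": -0.001, "y": 0, "z": 0.001, "wx": 0, "wy": 0, "wz": 0, "jaw": 0}, {"x": -0.001, "y": 0, "z": 0.001, "wx": 0, "wy": 0, "wz": 0, "jaw": 0}])

```text
time_s: 6.32
eef_pos: [573.5, 96.0, 12.9]
tool_rot: [3.14, 0.783, 1.684]
contact_force: [1.6, 4.8, 0.2]
finger_gap: 0.2
```

Request:
carry_out(increments=[{"x": -0.001, "y": 0, "z": 0.001, "wx": 0, "wy": 0, "wz": 0, "jaw": 0}, {"x": -0.001, "y": 0, "z": 0.001, "wx": 0, "wy": 0, "wz": 0, "jaw": 0}])

```text
time_s: 6.58
eef_pos: [573.4, 94.2, 12.8]
tool_rot: [3.141, 0.782, 1.685]
contact_force: [-1.5, 12.3, 7.8]
finger_gap: -0.0
```

Request:
carry_out(increments=[{"x": -0.001, "y": 0, "z": 0.001, "wx": 0, "wy": 0, "wz": 0, "jaw": 0}, {"x": -0.001, "y": 0, "z": 0.001, "wx": 0, "wy": 0, "wz": 0, "jaw": 0}])

```text
time_s: 6.82
eef_pos: [573.5, 94.2, 12.7]
tool_rot: [3.141, 0.779, 1.686]
contact_force: [-7.1, 19.6, 13.2]
finger_gap: 0.1
```

```bash
python3 - <<'E'
from h import *
P=[read_camera(n) for n in("scene","side")];a=[];o=[]
for p,c in zip(P,((190,120),(240,160))):
    r=cut_out(p,"pan_top")[0];o.append((p,r["pixels"]))
    a.append(cv2.resize(p["img"][c[1]:c[1]+160,c[0]+20:c[0]+180],(400,400),interpolation=3))
cv2.imwrite("pics/c2.png",np.hstack(a))
print(fit(o,PAN,[583,10,-1.43]),read_state()["eef_pos"],read_state()["contact_force"])
E
```

```text
(array([578.82376377,   2.93282031,  -1.45671731]), np.float64(0.06393506926158898)) [573.4045818   94.15632833  12.70907327] [-4.93600022 16.82912191 10.22767261]
```

View pics/c2.png

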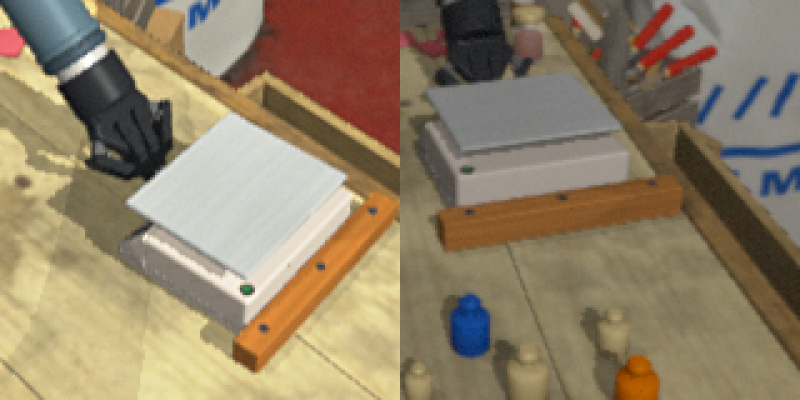

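The picture shows the whole back edge of the scale along the batten. The fit gives (579, 3, -1.457), parallel to the stop. I'll back off and go to a standoff out from the key.

Request:
carry_out(increments=[{"x": 0.003, "y": 0, "z": -0.003, "wx": 0, "wy": 0, "wz": 0, "jaw": 0}, {"x": 0.008, "y": 0, "z": -0.008, "wx": 0, "wy": 0, "wz": 0, "jaw": 0}, {"x": 0.022, "y": 0, "z": -0.022, "wx": 0, "wy": 0, "wz": 0, "jaw": 0}])

```text
time_s: 7.4
eef_pos: [567.3, 132.5, 13.6]
tool_rot: [-3.139, 0.789, 1.68]
contact_force: [0.7, -0.1, 0.5]
finger_gap: 0.3
```

```bash
python3 - <<'E'
from h import *
plan([615.4,124.9,88.6],orient(50),n=4)
E
```

```text
now [567.3 132.5  13.6] t 7.4 n 4 q [-1.01  1.06  0.51  1.63  0.26  0.97 -0.73] F [ 0.7 -0.1  0.5] gap 0.3
{"x":-0.0156,"y":0.0117,"z":-0.0110,"wx":-0.06,"wy":-1.20,"wz":-0.02},
{"x":-0.0158,"y":0.0117,"z":-0.0106,"wx":-0.06,"wy":-1.20,"wz":-0.02},
{"x":-0.0160,"y":0.0117,"z":-0.0103,"wx":-0.06,"wy":-1.20,"wz":-0.02},
{"x":-0.0162,"y":0.0117,"z":-0.0099,"wx":-0.06,"wy":-1.20,"wz":-0.02},
```

Request:
carry_out(increments=[{"x": -0.0156, "y": 0.0117, "z": -0.011, "wx": 0, "wy": -1.25, "wz": 0, "jaw": 0}, {"x": -0.0158, "y": 0.0117, "z": -0.0106, "wx": 0, "wy": -1.25, "wz": 0, "jaw": 0}, {"x": -0.016, "y": 0.0117, "z": -0.0103, "wx": 0, "wy": -1.25, "wz": 0, "jaw": 0}, {"x": -0.0162, "y": 0.0117, "z": -0.01, "wx": 0, "wy": -1.25, "wz": 0, "jaw": 0}, {"x": 0, "y": 0, "z": 0, "wx": 0, "wy": 0, "wz": 0, "jaw": 0}])

```text
time_s: 8.02
eef_pos: [616.7, 127.1, 88.8]
tool_rot: [3.14, 0.873, 1.681]
contact_force: [-0.2, -0.4, 0.2]
finger_gap: 0.0
```

```bash
python3 - <<'E'
from h import *
p=read_camera("wrist");im=p["img"].copy()
for t in("key_face","pan_top"):
    rs=look_for(p,t);print(t,[(np.round(r["rect"],1).tolist(),round(r["confidence"],2)) for r in rs])
v=[578.8,2.9,-1.457];ks=proj(p,at(np.array([[-71,50,50.],[-85,-95,26],[-85,95,26],[-77,-88,95],[-77,88,95]]),v));print(np.round(ks,1))
s=read_state();r=R.from_euler("xyz",s["tool_rot"])
tip=proj(p,np.array([s["eef_pos"],s["eef_pos"]+60*r.as_matrix()[:,2]]));print(tip)
for k in [*ks,*tip]:cv2.circle(im,tuple(int(a) for a in k),4,(0,0,255),1)
cv2.imwrite("pics/w3.png",im)
k=at(np.array([[-71,50,50.]]),v)[0];print(k,"in tool",r.inv().apply(k-s["eef_pos"]))
E
```

```text
key_face [([258.9, 210.2, 297.0, 245.0], 0.85)]
pan_top [([43.4, 283.2, 341.8, 322.5], 0.66)]
[[278.5 227.2]
 [ 55.1 185.5]
 [347.8 184.5]
 [ 41.7 295.9]
 [343.5 295.2]]
[[277.1038807  261.88960416]
 [278.32821979 223.33164614]]
[620.41449642  79.11832908  50.        ] in tool [-3.04790672  0.09698026 61.17283427]
```

View pics/w3.png

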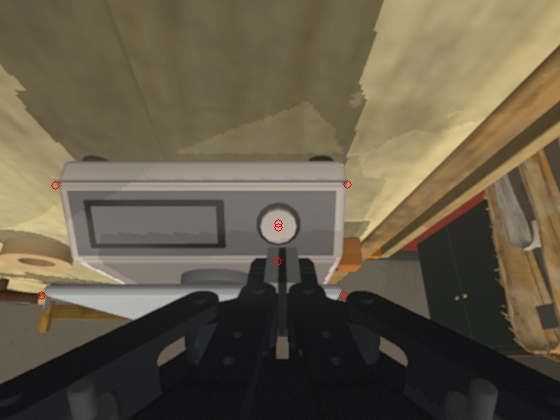

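The picture shows the key at (278,226), right ahead of the fingertip axis at (278,223). I'll advance along tool z.

Request:
carry_out(increments=[{"x": -0.002, "y": 0, "z": 0.02, "wx": 0, "wy": 0, "wz": 0, "jaw": 0}, {"x": 0, "y": 0, "z": 0.02, "wx": 0, "wy": 0, "wz": 0, "jaw": 0}, {"x": 0, "y": 0, "z": 0.01, "wx": 0, "wy": 0, "wz": 0, "jaw": 0}, {"x": 0, "y": 0, "z": 0.003, "wx": 0, "wy": 0, "wz": 0, "jaw": 0}, {"x": 0, "y": 0, "z": 0, "wx": 0, "wy": 0, "wz": 0, "jaw": 0}])

```text
time_s: 8.8
eef_pos: [621.0, 86.8, 55.4]
tool_rot: [-3.141, 0.872, 1.684]
contact_force: [0.6, 1.3, 0.3]
finger_gap: -0.0
```

Request:
carry_out(increments=[{"x": 0, "y": 0, "z": 0.003, "wx": 0, "wy": 0, "wz": 0, "jaw": 0}, {"x": 0, "y": 0, "z": 0.002, "wx": 0, "wy": 0, "wz": 0, "jaw": 0}, {"x": 0, "y": 0, "z": 0.002, "wx": 0, "wy": 0, "wz": 0, "jaw": 0}, {"x": 0, "y": 0, "z": 0, "wx": 0, "wy": 0, "wz": 0, "jaw": 0}])

```text
time_s: 9.3
eef_pos: [621.4, 81.0, 50.9]
tool_rot: [-3.141, 0.872, 1.684]
contact_force: [0.6, 0.0, 0.3]
finger_gap: 0.5
```

Request:
carry_out(increments=[{"x": 0, "y": 0, "z": 0.002, "wx": 0, "wy": 0, "wz": 0, "jaw": 0}, {"x": 0, "y": 0, "z": 0.001, "wx": 0, "wy": 0, "wz": 0, "jaw": 0}, {"x": 0, "y": 0, "z": 0, "wx": 0, "wy": 0, "wz": 0, "jaw": 0}])

```text
time_s: 9.68
eef_pos: [621.9, 79.4, 49.3]
tool_rot: [3.141, 0.872, 1.684]
contact_force: [-2.0, 2.7, 4.0]
finger_gap: -0.2
```

Request:
carry_out(increments=[{"x": 0, "y": 0, "z": 0.002, "wx": 0, "wy": 0, "wz": 0, "jaw": 0}, {"x": 0, "y": 0, "z": 0, "wx": 0, "wy": 0, "wz": 0, "jaw": 0}])

```text
time_s: 9.93
eef_pos: [622.1, 78.0, 48.0]
tool_rot: [3.141, 0.872, 1.684]
contact_force: [-2.8, 5.8, 6.6]
finger_gap: 0.1
```

Request:
carry_out(increments=[{"x": 0, "y": 0, "z": 0.002, "wx": 0, "wy": 0, "wz": 0, "jaw": 0}, {"x": 0, "y": 0, "z": 0, "wx": 0, "wy": 0, "wz": 0, "jaw": 0}])

```text
time_s: 10.18
eef_pos: [622.3, 76.9, 47.0]
tool_rot: [3.141, 0.872, 1.684]
contact_force: [-3.0, 5.9, 7.6]
finger_gap: -0.3
```

Request:
carry_out(increments=[{"x": 0, "y": 0, "z": 0.002, "wx": 0, "wy": 0, "wz": 0, "jaw": 0}, {"x": 0, "y": 0, "z": 0, "wx": 0, "wy": 0, "wz": 0, "jaw": 0}])

```text
time_s: 10.42
eef_pos: [622.4, 76.8, 46.8]
tool_rot: [3.141, 0.871, 1.684]
contact_force: [-8.0, 12.3, 17.7]
finger_gap: -0.1
```

The key is bottomed: the force jumped with no further travel. I'll hold it for over a second.

Request:
carry_out(increments=[{"x": 0, "y": 0, "z": 0, "wx": 0, "wy": 0, "wz": 0, "jaw": 0}, {"x": 0, "y": 0, "z": 0, "wx": 0, "wy": 0, "wz": 0, "jaw": 0}, {"x": 0, "y": 0, "z": 0, "wx": 0, "wy": 0, "wz": 0, "jaw": 0}, {"x": 0, "y": 0, "z": 0, "wx": 0, "wy": 0, "wz": 0, "jaw": 0}, {"x": 0, "y": 0, "z": 0, "wx": 0, "wy": 0, "wz": 0, "jaw": 0}])

```text
time_s: 11.05
eef_pos: [622.4, 76.8, 46.9]
tool_rot: [3.141, 0.871, 1.684]
contact_force: [-8.0, 13.3, 16.9]
finger_gap: -0.3
```

Request:
carry_out(increments=[{"x": 0, "y": 0, "z": 0, "wx": 0, "wy": 0, "wz": 0, "jaw": 0}, {"x": 0, "y": 0, "z": 0, "wx": 0, "wy": 0, "wz": 0, "jaw": 0}, {"x": 0, "y": 0, "z": 0, "wx": 0, "wy": 0, "wz": 0, "jaw": 0}, {"x": 0, "y": 0, "z": 0, "wx": 0, "wy": 0, "wz": 0, "jaw": 0}, {"x": 0, "y": 0, "z": 0, "wx": 0, "wy": 0, "wz": 0, "jaw": 0}])

```text
time_s: 11.68
eef_pos: [622.4, 76.8, 46.8]
tool_rot: [3.141, 0.871, 1.684]
contact_force: [-8.2, 12.4, 17.5]
finger_gap: -0.0
```

```bash
python3 - <<'E'
from h import *
p=read_camera("wrist");cv2.imwrite("pics/w4.png",cv2.resize(p["img"][120:330],None,fx=1.4,fy=1.4))
s=read_state();r=R.from_euler("xyz",s["tool_rot"]);print(s["time_s"],s["eef_pos"],s["contact_force"],"tool",r.inv().apply(s["contact_force"]))
print([(r["rect"],r["confidence"]) for r in look_for(p,"key_face")])
E
```

```text
11.725 [622.38296905  76.73642168  46.81369142] [-8.65018001 12.6621101  16.94671041] tool [ -4.24073483  -7.14685264 -21.29047453]
[([363.3, 263.6, 378.4, 292.0], 0.26)]
```

View pics/w4.png

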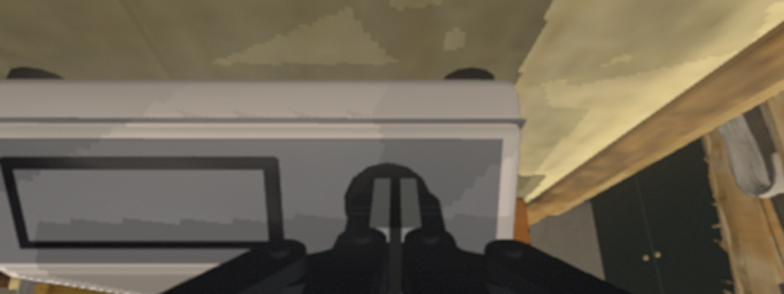

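The picture shows the fingertips at about (393,200) in the crop, centred in the key's dark ring, with the key hidden under them. The normal force is 21 N, the travel is about 5 mm, and it was held for about 1.3 s. I'll let it up.

Request:
carry_out(increments=[{"x": 0, "y": 0, "z": -0.003, "wx": 0, "wy": 0, "wz": 0, "jaw": 0}, {"x": 0, "y": 0, "z": -0.005, "wx": 0, "wy": 0, "wz": 0, "jaw": 0}, {"x": 0, "y": 0, "z": -0.02, "wx": 0, "wy": 0, "wz": 0, "jaw": 0}, {"x": 0, "y": 0, "z": -0.05, "wx": 0, "wy": 0, "wz": 0, "jaw": 0}, {"x": 0, "y": 0, "z": -0.06, "wx": 0, "wy": 0, "wz": 0, "jaw": 0}])

```text
time_s: 12.4
eef_pos: [609.7, 179.6, 135.0]
tool_rot: [-3.139, 0.873, 1.684]
contact_force: [1.2, 0.3, 0.1]
finger_gap: -0.2
```

```bash
python3 - <<'E'
from h import *
np.set_printoptions(precision=3,suppress=True)
P=[read_camera(n) for n in("scene","side")];o=[];ow=[]
for p,px in zip(P,((397,315),(311,312))):
    o.append((p,cut_out(p,"pan_top")[0]["pixels"]))
    for nm in("large_weight","middle_weight"):
        c=[r for r in cut_out(p,nm) if abs((r["rect"][0]+r["rect"][2])/2-px[0])<8 and abs((r["rect"][1]+r["rect"][3])/2-px[1])<8]
        if c: ow.append((p,c[0]["pixels"]));print(c[0]["rect"]);break
print(fit(o,PAN,[579,3,-1.45]))
W=cyl([(17,0),(17,33),(9,50)])
print(len(ow),fit(ow,W,[505,-335,0],False),[fit([q],W,[505,-335,0],False) for q in ow])
plan([505,-335,250],orient(0,-1.459),vmax=60)
E
```

```text
[383.6, 304.8, 404.9, 324.6]
[300.8, 298.0, 319.1, 327.3]
(array([577.572,   3.299,  -1.46 ]), np.float64(0.06912399586748508))
2 (array([ 506.954, -342.797]), np.float64(0.0702802298812501)) [(array([ 507.627, -342.632]), np.float64(0.052885582143575305)), (array([ 506.678, -341.897]), np.float64(0.07953906689151213))]
now [609.9 178.  133.7] t 12.7 n 9 q [-1.03  1.    0.56  1.44  0.3   1.26 -0.64] F [-0.8  0.1  0.7] gap -0.1
{"x":-0.0454,"y":-0.0179,"z":0.0341,"wx":-0.01,"wy":5.56,"wz":0.00},
{"x":-0.0485,"y":-0.0179,"z":0.0296,"wx":-0.01,"wy":5.56,"wz":0.00},
{"x":-0.0512,"y":-0.0179,"z":0.0247,"wx":-0.01,"wy":5.56,"wz":0.00},
{"x":-0.0533,"y":-0.0179,"z":0.0196,"wx":-0.01,"wy":5.56,"wz":0.00},
{"x":-0.0550,"y":-0.0179,"z":0.0144,"wx":-0.01,"wy":5.56,"wz":0.00},
{"x":-0.0561,"y":-0.0179,"z":0.0090,"wx":-0.01,"wy":5.56,"wz":0.00},
{"x":-0.0567,"y":-0.0179,"z":0.0035,"wx":-0.01,"wy":5.56,"wz":0.00},
{"x":-0.0568,"y":-0.0179,"z":-0.0020,"wx":-0.01,"wy":5.56,"wz":0.00},
{"x":-0.0563,"y":-0.0179,"z":-0.0075,"wx":-0.01,"wy":5.56,"wz":0.00},
```

Request:
carry_out(increments=[{"x": -0.045, "y": 0, "z": -0.038, "wx": 0, "wy": 0, "wz": 0, "jaw": 0.3}, {"x": -0.045, "y": 0, "z": -0.038, "wx": 0, "wy": 5, "wz": 0, "jaw": 0.6}])

```text
time_s: 12.95
eef_pos: [608.9, 179.5, 250.1]
tool_rot: [-3.133, 0.786, 1.691]
contact_force: [0.4, 0.1, -0.1]
finger_gap: 35.4
```

```bash
python3 - <<'E'
from h import *
plan([507,-342,180],orient(0,-1.459),vmax=58)
E
```

```text
now [608.9 179.5 250.1] t 12.95 n 10 q [-1.03  0.8   0.59  1.43  0.3   1.37 -0.52] F [ 0.4  0.1 -0.1] gap 35.4
{"x":-0.0308,"y":-0.0160,"z":0.0409,"wx":-0.03,"wy":4.51,"wz":0.03},
{"x":-0.0339,"y":-0.0160,"z":0.0383,"wx":-0.03,"wy":4.51,"wz":0.03},
{"x":-0.0368,"y":-0.0160,"z":0.0355,"wx":-0.03,"wy":4.51,"wz":0.03},
{"x":-0.0395,"y":-0.0160,"z":0.0325,"wx":-0.03,"wy":4.51,"wz":0.03},
{"x":-0.0419,"y":-0.0160,"z":0.0293,"wx":-0.03,"wy":4.51,"wz":0.03},
{"x":-0.0441,"y":-0.0160,"z":0.0259,"wx":-0.03,"wy":4.51,"wz":0.03},
{"x":-0.0460,"y":-0.0160,"z":0.0224,"wx":-0.03,"wy":4.51,"wz":0.03},
{"x":-0.0476,"y":-0.0160,"z":0.0187,"wx":-0.03,"wy":4.51,"wz":0.03},
{"x":-0.0489,"y":-0.0160,"z":0.0149,"wx":-0.03,"wy":4.51,"wz":0.03},
{"x":-0.0500,"y":-0.0160,"z":0.0110,"wx":-0.03,"wy":4.51,"wz":0.03},
```

Request:
carry_out(increments=[{"x": -0.031, "y": -0.016, "z": 0.041, "wx": 0, "wy": 4.5, "wz": 0, "jaw": 0.65}, {"x": -0.034, "y": -0.016, "z": 0.038, "wx": 0, "wy": 4.5, "wz": 0, "jaw": 0.65}, {"x": -0.037, "y": -0.016, "z": 0.0355, "wx": 0, "wy": 4.5, "wz": 0, "jaw": 0.65}, {"x": -0.0395, "y": -0.016, "z": 0.0325, "wx": 0, "wy": 4.5, "wz": 0, "jaw": 0.65}, {"x": -0.042, "y": -0.016, "z": 0.029, "wx": 0, "wy": 4.5, "wz": 0, "jaw": 0.65}])

```text
time_s: 13.58
eef_pos: [557.6, -84.2, 216.1]
tool_rot: [-3.14, 0.39, 1.682]
contact_force: [0.4, 0.0, 0.1]
finger_gap: 55.5
```

Request:
carry_out(increments=[{"x": -0.044, "y": -0.016, "z": 0.026, "wx": 0, "wy": 4.5, "wz": 0, "jaw": 0.65}, {"x": -0.046, "y": -0.016, "z": 0.022, "wx": 0, "wy": 4.5, "wz": 0, "jaw": 0.65}, {"x": -0.0476, "y": -0.016, "z": 0.019, "wx": 0, "wy": 4.5, "wz": 0, "jaw": 0.65}, {"x": -0.049, "y": -0.016, "z": 0.015, "wx": 0, "wy": 4.5, "wz": 0, "jaw": 0.65}, {"x": -0.05, "y": -0.016, "z": 0.011, "wx": 0, "wy": 4.6, "wz": 0, "jaw": 0.65}])

```text
time_s: 14.2
eef_pos: [506.3, -344.0, 180.3]
tool_rot: [-3.141, -0.006, 1.682]
contact_force: [0.7, -0.2, -1.5]
finger_gap: 55.7
```

```bash
python3 - <<'E'
from h import *
np.set_printoptions(precision=2,suppress=True)
p=read_camera("wrist");im=p["img"].copy()
W=cyl([(17,0),(17,33),(9,50)])
for r in cut_out(p,"large_weight"):
    u=np.array(r["rect"]);c=(u[:2]+u[2:])/2
    g=ray(p,c,25);print(u,round(r["confidence"],2),g,*fit([(p,r["pixels"])],W,g,False))
s=read_state();tip=proj(p,np.array([[507,-342,50.],s["eef_pos"]]));print(tip)
for k in tip:cv2.circle(im,tuple(int(a) for a in k),4,(0,0,255),1)
cv2.imwrite("pics/w5.png",im);plan([507,-342,60],orient(0),n=2)
E
```

```text
[237.5  85.6 274.6 128.1] 0.73 [ 475.95 -268.09   25.  ] [ 474.92 -268.86] 0.06193028262562417
[338.9 208.8 383.2 253.2] 0.58 [ 586.11 -370.25   25.  ] [ 587.22 -369.07] 0.03182737693863791
[[282.21 199.56]
 [265.74 284.98]]
now [ 500.4 -354.5  180.2] t 14.3 n 2 q [ 0.27  0.55  0.37  1.7  -0.23  0.94  0.83] F [-0.5 -0.2  0.2] gap 55.4
{"x":0.0060,"y":0.0042,"z":0.0601,"wx":-0.15,"wy":0.04,"wz":-0.50},
{"x":0.0059,"y":0.0041,"z":0.0601,"wx":-0.15,"wy":0.04,"wz":-0.50},
```

View pics/w5.png

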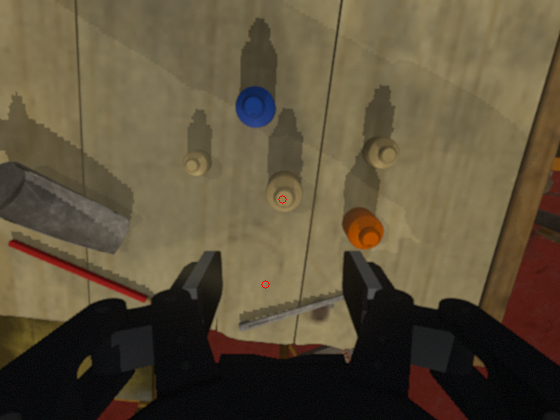

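The picture shows the large brass weight at (284,192), blue at (255,106), orange at (363,230), middle at (381,153) and small at (195,163). The arm was still settling, so I'll let it rest and measure again, checking the diameters.

Request:
carry_out(increments=[{"x": 0.003, "y": 0.003, "z": 0.03, "wx": 0, "wy": 0, "wz": 0, "jaw": 0.65}, {"x": 0, "y": 0, "z": 0, "wx": 0, "wy": 0, "wz": 0, "jaw": 0.65}, {"x": 0, "y": 0, "z": 0, "wx": 0, "wy": 0, "wz": 0, "jaw": 0.65}])

```text
time_s: 14.68
eef_pos: [510.5, -338.7, 151.6]
tool_rot: [-3.14, -0.002, 1.683]
contact_force: [-0.8, 0.1, 0.2]
finger_gap: 55.5
```

```bash
python3 - <<'E'
from h import *
np.set_printoptions(precision=2,suppress=True)
p=read_camera("wrist");s=read_state()
W=cyl([(17,0),(17,33),(9,50)]);M=cyl([(14,0),(14,27),(8,40)])
print("pred",proj(p,np.array([[507,-342,25.]])))
for nm in("large_weight","middle_weight","small_weight"):
  for r in cut_out(p,nm):
    u=np.array(r["rect"]);c=(u[:2]+u[2:])/2
    g=ray(p,c,25);print(nm,u,round(r["confidence"],2),*fit([(p,r["pixels"])],W,g,False),fit([(p,r["pixels"])],M,g,False)[1])
plan([507,-342,60],orient(0),n=2)
E
```

```text
pred [[276.62 205.43]]
large_weight [228.4  85.9 269.  133.6] 0.89 [ 475.16 -268.54] 0.0530756364987921 0.2934159930942478
large_weight [338.4 220.2 387.9 265.9] 0.88 [ 587.26 -368.46] 0.17679619174139272 0.23894230769230773
large_weight [255.7 179.  300.4 226.6] 0.56 [ 507.64 -340.83] 0.030111376292760506 0.3399967757536676
middle_weight [367.7 142.9 401.3 181.4] 0.82 [ 586.66 -297.04] 0.3818982251802552 0.08060440410499714
small_weight [167.5 157.4 199.5 185.8] 0.88 [ 432.74 -323.13] 0.5926214969847463 0.3910922587486745
now [ 511.4 -338.8  152.3] t 14.875 n 2 q [ 0.26  0.59  0.35  1.72 -0.25  0.88  0.83] F [-0.1  1.1  0.6] gap 55.4
{"x":-0.0014,"y":-0.0024,"z":0.0461,"wx":0.02,"wy":-0.04,"wz":0.03},
{"x":-0.0014,"y":-0.0024,"z":0.0461,"wx":0.02,"wy":-0.04,"wz":0.03},
```

Request:
carry_out(increments=[{"x": -0.002, "y": -0.004, "z": 0.045, "wx": 0, "wy": 0, "wz": 0, "jaw": 0.6}, {"x": 0, "y": 0, "z": 0.045, "wx": 0, "wy": 0, "wz": 0, "jaw": 0.6}, {"x": 0, "y": 0, "z": 0.015, "wx": 0, "wy": 0, "wz": 0, "jaw": 0.6}, {"x": 0, "y": 0, "z": 0.006, "wx": 0, "wy": 0, "wz": 0, "jaw": 0.6}, {"x": 0, "y": 0, "z": 0, "wx": 0, "wy": 0, "wz": 0, "jaw": 0.6}])

```text
time_s: 15.5
eef_pos: [508.1, -341.3, 41.5]
tool_rot: [3.14, -0.001, 1.684]
contact_force: [0.1, -0.5, 1.2]
finger_gap: 51.3
```

Request:
carry_out(increments=[{"x": 0, "y": 0, "z": 0, "wx": 0, "wy": 0, "wz": 0, "jaw": 0.6}, {"x": 0, "y": 0, "z": 0, "wx": 0, "wy": 0, "wz": 0, "jaw": 0.6}])

```text
time_s: 15.75
eef_pos: [507.9, -341.1, 41.3]
tool_rot: [3.14, -0.001, 1.684]
contact_force: [-0.2, 0.9, 0.4]
finger_gap: 51.1
```

```bash
python3 - <<'E'
from h import *
p=read_camera("wrist");cv2.imwrite("pics/w6.png",p["img"][180:,100:460])
plan([507.5,-341,40],orient(0),n=1)
E
```

```text
now [ 507.7 -341.    41.1] t 15.8 n 1 q [ 0.31  0.74  0.29  1.76 -0.32  0.68  0.89] F [-0.1 -0.3 -0.6] gap 51.4
{"x":0.0000,"y":-0.0002,"z":0.0011,"wx":0.05,"wy":-0.10,"wz":0.06},
```

View pics/w6.png

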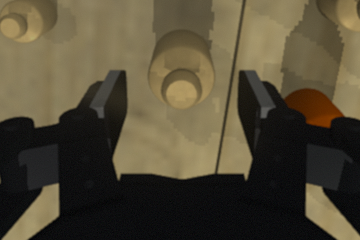

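The knob is at (181,90) in the crop, centred between the pads at x 115 and 250. I'll close.

Request:
carry_out(increments=[{"x": 0, "y": 0, "z": 0.001, "wx": 0, "wy": 0, "wz": 0, "jaw": 0.3}, {"x": 0, "y": 0, "z": 0, "wx": 0, "wy": 0, "wz": 0, "jaw": 0}, {"x": 0, "y": 0, "z": 0, "wx": 0, "wy": 0, "wz": 0, "jaw": 0}, {"x": 0, "y": 0, "z": 0, "wx": 0, "wy": 0, "wz": 0, "jaw": 0}], force=35)

```text
time_s: 16.3
eef_pos: [507.4, -340.8, 39.5]
tool_rot: [-3.142, -0.002, 1.684]
contact_force: [-0.4, 1.5, 2.7]
finger_gap: 15.1
```

Request:
carry_out(increments=[{"x": 0, "y": 0, "z": -0.01, "wx": 0, "wy": 0, "wz": 0, "jaw": 0}, {"x": 0, "y": 0, "z": -0.04, "wx": 0, "wy": 0, "wz": 0, "jaw": 0}, {"x": 0, "y": 0, "z": -0.05, "wx": 0, "wy": 0, "wz": 0, "jaw": 0}, {"x": 0, "y": 0, "z": -0.05, "wx": 0, "wy": 0, "wz": 0, "jaw": 0}, {"x": 0, "y": 0, "z": -0.03, "wx": 0, "wy": 0, "wz": 0, "jaw": 0}])

```text
time_s: 16.92
eef_pos: [507.7, -341.8, 222.4]
tool_rot: [3.139, -0.001, 1.683]
contact_force: [0.1, -0.3, -2.1]
finger_gap: 15.4
```

```bash
python3 - <<'E'
from h import *
plan([578.2,3,220],orient(0),vmax=45)
E
```

```text
now [ 507.7 -341.8  222.4] t 16.925 n 8 q [ 0.24  0.5   0.39  1.67 -0.22  1.01  0.81] F [ 0.1 -0.3 -2.1] gap 15.4
{"x":0.0418,"y":0.0136,"z":0.0004,"wx":0.02,"wy":-0.00,"wz":0.00},
{"x":0.0418,"y":0.0136,"z":0.0003,"wx":0.02,"wy":-0.00,"wz":0.00},
{"x":0.0418,"y":0.0136,"z":0.0003,"wx":0.02,"wy":-0.00,"wz":0.00},
{"x":0.0418,"y":0.0136,"z":0.0003,"wx":0.02,"wy":-0.00,"wz":0.00},
{"x":0.0418,"y":0.0136,"z":0.0003,"wx":0.02,"wy":-0.00,"wz":0.00},
{"x":0.0418,"y":0.0136,"z":0.0003,"wx":0.02,"wy":-0.00,"wz":0.00},
{"x":0.0418,"y":0.0136,"z":0.0003,"wx":0.02,"wy":-0.00,"wz":0.00},
{"x":0.0419,"y":0.0136,"z":0.0003,"wx":0.02,"wy":-0.00,"wz":0.00},
```

Request:
carry_out(increments=[{"x": 0.03, "y": 0.01, "z": 0, "wx": 0, "wy": 0, "wz": 0, "jaw": 0}, {"x": 0.042, "y": 0.0136, "z": 0, "wx": 0, "wy": 0, "wz": 0, "jaw": 0}, {"x": 0.045, "y": 0.0145, "z": 0, "wx": 0, "wy": 0, "wz": 0, "jaw": 0}, {"x": 0.045, "y": 0.0145, "z": 0, "wx": 0, "wy": 0, "wz": 0, "jaw": 0}, {"x": 0.045, "y": 0.0145, "z": 0, "wx": 0, "wy": 0, "wz": 0, "jaw": 0}])

```text
time_s: 17.55
eef_pos: [550.5, -126.6, 220.1]
tool_rot: [-3.141, -0.002, 1.683]
contact_force: [0.4, -0.1, -2.5]
finger_gap: 15.0
```

Request:
carry_out(increments=[{"x": 0.045, "y": 0.0145, "z": 0, "wx": 0, "wy": 0, "wz": 0, "jaw": 0}, {"x": 0.045, "y": 0.0145, "z": 0, "wx": 0, "wy": 0, "wz": 0, "jaw": 0}, {"x": 0.025, "y": 0.008, "z": 0, "wx": 0, "wy": 0, "wz": 0, "jaw": 0}, {"x": 0.012, "y": 0.004, "z": 0, "wx": 0, "wy": 0, "wz": 0, "jaw": 0}, {"x": 0, "y": 0, "z": 0, "wx": 0, "wy": 0, "wz": 0, "jaw": 0}])

```text
time_s: 18.18
eef_pos: [577.0, 2.8, 220.1]
tool_rot: [-3.141, -0.002, 1.684]
contact_force: [0.9, 0.1, -2.6]
finger_gap: 15.9
```

Request:
carry_out(increments=[{"x": 0, "y": 0, "z": 0.03, "wx": 0, "wy": 0, "wz": 0, "jaw": 0}, {"x": 0, "y": 0, "z": 0.02, "wx": 0, "wy": 0, "wz": 0, "jaw": 0}, {"x": 0, "y": 0, "z": 0, "wx": 0, "wy": 0, "wz": 0, "jaw": 0}, {"x": 0, "y": 0, "z": 0, "wx": 0, "wy": 0, "wz": 0, "jaw": 0}])

```text
time_s: 18.68
eef_pos: [577.6, 1.7, 171.0]
tool_rot: [3.141, -0.002, 1.682]
contact_force: [0.3, -0.1, -1.3]
finger_gap: 15.4
```

```bash
python3 - <<'E'
from h import *
np.set_printoptions(precision=2,suppress=True)
s=read_state();e=s["eef_pos"];W=cyl([(17,0),(17,33),(9,50)])+[0,0,e[2]-40]
a=[];o=[]
for n in("scene","side"):
    p=read_camera(n)
    for r in cut_out(p,"pan_top")[:1]: o.append((p,r["pixels"]))
    for r in cut_out(p,"large_weight"): 
        f=fit([(p,r["pixels"])],W,e,False);print(n,r["rect"],round(r["confidence"],2),f)
    c=proj(p,e[None])[0].astype(int)
    a.append(cv2.resize(p["img"][c[1]-70:c[1]+90,c[0]-80:c[0]+80],(400,400),interpolation=3))
cv2.imwrite("pics/c7.png",np.hstack(a));print(fit(o,PAN,[578,3,-1.457]))
plan([578.2,3,145],orient(0),n=2)
E
```

```text
scene [417.3, 291.5, 434.7, 314.4] 0.75 (array([577.6 ,   1.69]), np.float64(1.0))
scene [301.1, 173.9, 316.1, 187.2] 0.7 (array([581.57,  -0.05]), np.float64(0.4555993507999072))
scene [353.8, 297.4, 367.4, 318.4] 0.7 (array([577.6 ,   1.69]), np.float64(1.0))
side [282.4, 279.2, 297.6, 306.5] 0.76 (array([577.6 ,   1.69]), np.float64(1.0))
side [301.6, 171.2, 314.0, 194.6] 0.75 (array([577.83,  -0.87]), np.float64(0.10762774623549742))
side [345.0, 303.6, 363.4, 328.5] 0.75 (array([577.6 ,   1.69]), np.float64(1.0))
(array([576.85,   2.91,  -1.46]), np.float64(0.11608022928055683))
now [577.4   3.  170.7] t 18.975 n 2 q [-0.3   0.5   0.3   1.8  -0.19  0.87  0.19] F [-0.5  0.6 -1.8] gap 15.6
{"x":-0.0001,"y":0.0004,"z":0.0128,"wx":0.02,"wy":-0.07,"wz":0.03},
{"x":-0.0001,"y":0.0004,"z":0.0128,"wx":0.02,"wy":-0.07,"wz":0.03},
```

View pics/c7.png

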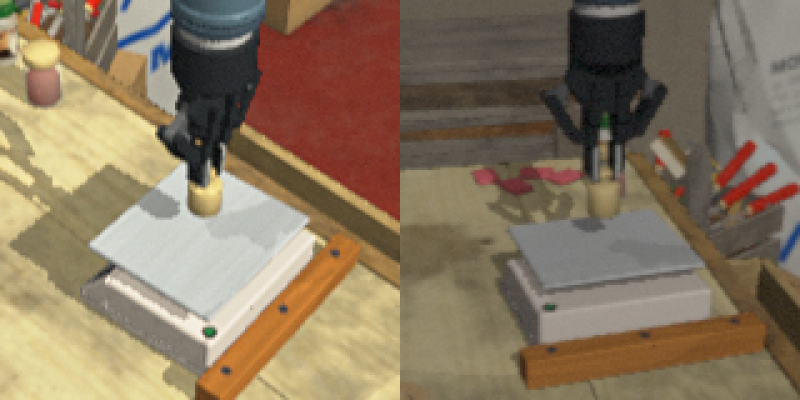

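The picture shows the weight upright in the jaws over the middle of the pan, with the scale flush. I'll lower gently.

Request:
carry_out(increments=[{"x": 0, "y": 0, "z": 0.015, "wx": 0, "wy": 0, "wz": 0, "jaw": 0}, {"x": 0, "y": 0, "z": 0.012, "wx": 0, "wy": 0, "wz": 0, "jaw": 0}, {"x": 0, "y": 0, "z": 0.005, "wx": 0, "wy": 0, "wz": 0, "jaw": 0}, {"x": 0, "y": 0, "z": 0.001, "wx": 0, "wy": 0, "wz": 0, "jaw": 0}, {"x": 0, "y": 0, "z": 0, "wx": 0, "wy": 0, "wz": 0, "jaw": 0}])

```text
time_s: 19.6
eef_pos: [577.3, 3.0, 137.2]
tool_rot: [3.142, -0.002, 1.684]
contact_force: [0.5, -0.3, -1.0]
finger_gap: 15.2
```

Request:
carry_out(increments=[{"x": 0, "y": 0, "z": 0.001, "wx": 0, "wy": 0, "wz": 0, "jaw": 0}, {"x": 0, "y": 0, "z": 0.001, "wx": 0, "wy": 0, "wz": 0, "jaw": 0}, {"x": 0, "y": 0, "z": 0.001, "wx": 0, "wy": 0, "wz": 0, "jaw": 0}, {"x": 0, "y": 0, "z": 0, "wx": 0, "wy": 0, "wz": 0, "jaw": 0}])

```text
time_s: 20.1
eef_pos: [577.1, 3.0, 134.1]
tool_rot: [-3.141, -0.002, 1.684]
contact_force: [0.1, 0.6, -2.2]
finger_gap: 15.4
```

Request:
carry_out(increments=[{"x": 0, "y": 0, "z": 0.001, "wx": 0, "wy": 0, "wz": 0, "jaw": 0}, {"x": 0, "y": 0, "z": 0.001, "wx": 0, "wy": 0, "wz": 0, "jaw": 0}, {"x": 0, "y": 0, "z": 0, "wx": 0, "wy": 0, "wz": 0, "jaw": 0}])

```text
time_s: 20.48
eef_pos: [577.2, 3.0, 132.2]
tool_rot: [-3.142, -0.002, 1.684]
contact_force: [0.2, 0.0, -0.1]
finger_gap: 15.5
```

```bash
python3 - <<'E'
from h import *
F=[]
for i in range(6):
    read_camera("side");F.append(read_state()["contact_force"])
print(np.mean(F,0),read_state()["eef_pos"])
E
```

```text
[-0.17121442 -0.36274114 -0.58468349] [577.20455888   3.06700763 132.17142501]
```

Request:
carry_out(increments=[{"x": 0, "y": 0, "z": 0.001, "wx": 0, "wy": 0, "wz": 0, "jaw": 0}, {"x": 0, "y": 0, "z": 0, "wx": 0, "wy": 0, "wz": 0, "jaw": 0}, {"x": 0, "y": 0, "z": 0, "wx": 0, "wy": 0, "wz": 0, "jaw": 0.22}, {"x": 0, "y": 0, "z": 0, "wx": 0, "wy": 0, "wz": 0, "jaw": 0.3}, {"x": 0, "y": 0, "z": 0, "wx": 0, "wy": 0, "wz": 0, "jaw": 0.5}])

```text
time_s: 21.4
eef_pos: [577.0, 3.1, 131.0]
tool_rot: [-3.141, -0.002, 1.684]
contact_force: [-0.6, -0.1, -0.3]
finger_gap: 41.7
```

Request:
carry_out(increments=[{"x": 0, "y": 0, "z": 0, "wx": 0, "wy": 0, "wz": 0, "jaw": 0.5}, {"x": 0, "y": 0, "z": -0.01, "wx": 0, "wy": 0, "wz": 0, "jaw": 0.5}, {"x": 0, "y": 0, "z": -0.03, "wx": 0, "wy": 0, "wz": 0, "jaw": 0.5}, {"x": 0, "y": 0, "z": -0.05, "wx": 0, "wy": 0, "wz": 0, "jaw": 0.5}, {"x": 0, "y": 0, "z": -0.05, "wx": 0, "wy": 0, "wz": 0, "jaw": 0.5}])

```text
time_s: 22.02
eef_pos: [577.0, 2.6, 273.2]
tool_rot: [3.142, -0.002, 1.683]
contact_force: [0.9, 1.5, 0.1]
finger_gap: 42.8
```

Request:
carry_out(increments=[{"x": 0, "y": 0, "z": -0.03, "wx": 0, "wy": 0, "wz": 0, "jaw": 0.5}, {"x": 0, "y": 0, "z": 0, "wx": 0, "wy": 0, "wz": 0, "jaw": 0.5}, {"x": 0, "y": 0, "z": 0, "wx": 0, "wy": 0, "wz": 0, "jaw": 0.5}, {"x": 0, "y": 0, "z": 0, "wx": 0, "wy": 0, "wz": 0, "jaw": 0.5}])

```text
time_s: 22.52
eef_pos: [576.4, 2.7, 299.9]
tool_rot: [-3.139, -0.002, 1.684]
contact_force: [0.6, -0.2, -0.7]
finger_gap: 43.0
```

```bash
python3 - <<'E'
from h import *
np.set_printoptions(precision=2,suppress=True)
W=cyl([(17,0),(17,33),(9,50)])+[0,0,92.5]
a=[];o=[];ow=[]
for n in("scene","side"):
    p=read_camera(n)
    c=proj(p,np.array([[577,3,80.]]))[0].astype(int)
    m=cut_out(p,"pan_top")[0]["pixels"].copy()
    for r in cut_out(p,"large_weight"):
        if np.hypot(*((np.array(r["rect"][:2])+r["rect"][2:])/2-c))<40: ow.append((p,r["pixels"]));print(n,r["rect"])
    print("stop",n,fit([(p,cut_out(p,"bench_stop")[0]["pixels"])],STOP,[600,-81,-1.46]))
    o.append((p,m|ow[-1][1] if 0 else m))
    a.append(cv2.resize(p["img"][c[1]-65:c[1]+65,c[0]-65:c[0]+65],(400,400),interpolation=3))
p=read_camera("scene")
cv2.imwrite("pics/c8.png",np.hstack(a));print("pan",fit(o,PAN-[0,0,2.5],[578,3,-1.457]),"weight",ow and fit(ow,W,[577,3,0],False))
print(read_state()["eef_pos"],read_state()["time_s"])
E
```

```text
scene [298.8, 181.3, 316.4, 200.8]
stop scene (array([599.82, -82.02,  -1.46]), np.float64(0.06856676124150973))
side [300.2, 187.5, 313.5, 206.7]
stop side (array([598.63, -79.68,  -1.47]), np.float64(0.04839492477293217))
pan (array([578.91,   1.89,  -1.47]), np.float64(0.14724245686454385)) weight (array([575.63,  -0.35]), np.float64(0.12723781032203152))
[577.14   2.68 300.99] 22.975
```

View pics/c8.png

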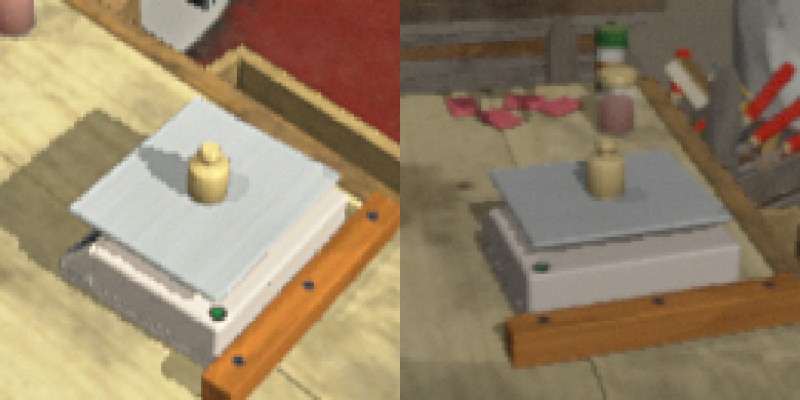

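The weight stands upright at about (208,195) in the left crop, in the middle of the pan. One close look straight down on the back edge will check that it is flush.

Request:
carry_out(increments=[{"x": -0.05, "y": 0, "z": 0, "wx": 0, "wy": 0, "wz": 0, "jaw": 0.5}, {"x": -0.055, "y": 0, "z": 0, "wx": 0, "wy": 0, "wz": 0, "jaw": 0.5}, {"x": -0.045, "y": 0, "z": 0, "wx": 0, "wy": 0, "wz": 0, "jaw": 0.5}, {"x": 0, "y": 0, "z": 0.04, "wx": 0, "wy": 0, "wz": 0, "jaw": 0.5}, {"x": 0, "y": 0, "z": 0, "wx": 0, "wy": 0, "wz": 0, "jaw": 0.5}])

```text
time_s: 23.6
eef_pos: [592.0, -145.8, 258.1]
tool_rot: [-3.136, -0.004, 1.683]
contact_force: [0.5, 0.8, -0.5]
finger_gap: 42.9
```

Request:
carry_out(increments=[{"x": 0, "y": 0, "z": 0, "wx": 0, "wy": 0, "wz": 0, "jaw": 0.5}, {"x": 0, "y": 0, "z": 0, "wx": 0, "wy": 0, "wz": 0, "jaw": 0.5}])

```text
time_s: 23.85
eef_pos: [595.0, -145.7, 262.4]
tool_rot: [3.139, -0.002, 1.685]
contact_force: [0.3, 0.5, -0.1]
finger_gap: 42.7
```

```bash
python3 - <<'E'
from h import *
p=read_camera("wrist");b=proj(p,at(np.array([[85,-95,34.],[85,95,34]]),[578.5,2.5,-1.459]));print(b)
c=b.mean(0).astype(int);y=int(np.clip(c[1]-100,0,220))
cv2.imwrite("pics/w9.png",cv2.resize(p["img"][y:y+200,:],None,fx=1.42,fy=1.42,interpolation=3));print(y)
E
```

```text
[[194.00602886 122.82514854]
 [367.63065785 123.02686944]]
22
```

View pics/w9.png

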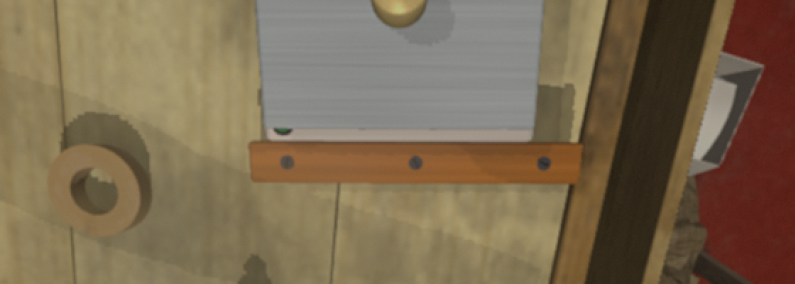

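The case's back edge, row 141 from x 265 to 533, meets the batten's front edge along its whole length with no gap. I'll hand in.

```bash
python3 -c "
from plant import *
print(close_job())"
```

```text
the job is handed in; nothing more can be done
None
```

The job is done and handed in at about 24 s of the 72 s allowed. All three parts went in the order asked:

1. **Scale:** I pushed it back by its front lip until its back edge met the bench stop.
2. **Key:** I pressed it with the tool leaning 50°. It went down about 5 mm, bottomed at about 21 N, was held for about 1.3 s with the pan empty, and was then released.
3. **Weight:** I lowered the largest brass weight onto the pan by its knob until the pan carried nearly all of it, then let go and withdrew.

**Last checks:**
- **Flush:** the view from above shows the scale's back edge on the batten along its full width, with no gap. The fitted angles of scale and stop agree to about 0.01 rad.
- **Weight:** it stands upright, and the tool was within about 2 mm of the pan's middle at release. The final mask fit put it about 4 mm from the pan's middle, but that fit was poor.
- **Key and zero:** the key's return was not checked in a picture, and I saw no reading to confirm the zero. I judged the press from its travel and force.
- **Grip:** the finger opening read about 15 mm on the 18 mm knob. The hold was steady all the same.
- **Other things:** I did not measure them again at the end, and the arm touched nothing else that I noticed.

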